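Pack the blue-capped sampling kit into the caddy

TASK

Pack the blue kit into the white caddy: lay the blue-capped tube in the cradle of the yellow bay and the blue-capped marker in the cradle of the green bay, each in the middle of its bay and along the cradle, and only after both are in, stand the blue-capped bottle upright inside the ring of the grey bay. Keep the bottle upright all the way, and leave the orange-capped bottle, the orange-capped tube and the red-capped marker where they are.

Things in the scene. Friction and masses are not known exactly. Their poses are not given: they have to be found in the camera images.
- tube_blue_mid (a point): Loose tube lying on the worktop: translucent, pointed, with a BLUE screw cap; 116 mm long, 18 mm thick, 16 g; its contact shape is a square bar, so it does not roll. Point: its centre, half-way up; its y axis runs along its length, z up. Grasp it across its length, anywhere near the middle.
- tube_orange_mid (a point): Look-alike tube with an ORANGE screw cap, same size; leave it. Point: its centre, half-way up; its y axis runs along its length, z up.
- marker_blue_mid (a point): Loose felt marker lying on the worktop: white barrel, BLUE cap; 140 mm long, 13 mm wide and high, 14 g; it does not roll. Point: its centre, half-way up; its y axis runs along its length, z up. Grasp it across its length, anywhere near the middle.
- marker_red_mid (a point): Look-alike marker, white barrel with a RED cap, same size; leave it. Point: its centre, half-way up; its y axis runs along its length, z up.
- bottle_blue_mid (a point): Loose clear glass bottle standing on the worktop with a BLUE screw cap; 138 mm high, 0.32 kg. Body 69 mm in diameter up to 86 mm; cap 43 mm in diameter from 88 mm to the top, fixed to the bottle: grasp it across the cap. Point: on its axis 69 mm above its underside; z along its axis. The yaw of its frame is of no account.
- bottle_orange_mid (a point): Look-alike bottle with an ORANGE screw cap, 135 mm high, same diameters; leave it. Point: on its axis, 67.5 mm above its underside.
- caddy: White flat tray, 332 mm (its x) by 176 mm (its y), fixed to the worktop at each start's place; walls 5 mm thick, tops 14 mm above the worktop; steel bail at either x end, 18 mm proud. Origin: centre of its underside. Its three bays (pads) lie side by side along x at -104, 0 and +104 mm, in any order, turned as the caddy is.
- bay_yellow_top (a point): Bay for the tube: yellow pad 98 mm (x) by 150 mm (y) with a cradle along y: four yellow ribs 8 mm high, 36 mm apart across x, standing from 40 to 56 mm either side of the centre along y, so the middle is free for fingers. Point: centre of the pad's top face, 8 mm above the worktop; z up.
- bay_green_top (a point): Bay for the marker: green pad, same size, with a cradle along y: four green ribs 8 mm high, 30 mm apart across x, standing from 42 to 64 mm either side of the centre along y. Point: centre of the pad's top face, 8 mm above the worktop; z up.
- bay_ring_top (a point): Bay for the bottle: grey pad, same size, with a white ring 5 mm high and 86 mm in inner diameter. Point: centre of the ring on the pad's top face, 8 mm above the worktop; z up.

How it is judged:
By the outcome, as a careful person would: the job done as asked, in the order asked, and still so for the second after the job is handed in, with the robot touching nothing.
It also fails if it takes over 80 s, if anything falls off the work surface, if the arm or the gripper's body presses on something with over 40 N, if the wrist force passes 120 N, or if a joint passes its speed limit or range.

ROBOT

A 6-joint arm with a two-finger parallel gripper is mounted at the origin on a cart in front of the work surface, level with it; the furniture and walls round the work are solid. World frame = base frame: x ahead of the robot, y to its left, z up, the work surface at z = 0. Lengths are in m, angles in rad, forces in N, time in s.
With the tool pointing down it reaches from about 0.275 to 1 m from the base axis. Payload 8.4 kg.
Tool frame: the origin (TCP) lies midway between the tips of the shut fingers; the grasp point (between the pads) lies 19 mm behind it (robot.grasp_offset is the distance from the TCP to the grasp point, in m); z points along the fingers, y is the line along which they close (so a half turn about z gives the same grasp; the last joint's range is limited). The gripper opens to 85 mm and grips with 20 to 120 N. Pads are 22 mm wide; open, the fingers measure 114 mm over their backs; the gripper's body (76 mm by 85 mm) begins 54 mm behind the grasp point. The pads swing forward as they close: fully open they stand 13 mm farther back than shut.
Start: joints at [1.119, 0.353, 1.633, -0, 1.155, -0.002], TCP at [0.272, 0.563, 0.231] pointing down, gripper open.
Joint ranges: [-2.63, 2.63], [-0.92, 2.1], [0.06, 2.66], [-1.3, 4.44], [0, 2.69], [-3.02, 3.02]. Speed limits (rad/s): [2.22, 2.22, 2.79, 3.14, 3.14, 3.14].

INTERFACE

Orientations are given as a unit quaternion [x, y, z, w].
In Python, from plant import robot, imaging gives the robot as it stands.
- The arm moves only by the tool jog_arm, never from a script. Its argument "increments" is text: rows parted by semicolons, each of 4 numbers parted by spaces: the shift along the tool's x, y, z in mm, then the turn about the tool's z in degrees. In form: dx dy dz twist; .... A call has 1 to 12 rows; each row is the pose to reach, as a shift and turn from the pose commanded when the call began, along the tool's axes at that moment; what a row does not reach only later rows make up. A row lasts 1/8 s, in which the tool goes at most 62.5 mm and 10.7 degrees, less where a joint would pass 70% of its speed; a pose out of reach is approached as far as the arm can. A call with a gripper value outside its range is refused whole. "jaw" is the opening, from 0 (shut) to 1 (fully open), set as the call begins (left out, the last holds). The fingers move at their own pace and stop on an object; "grip_force" is the grip in N (left out, the last holds). Time passes only in rows, so rows that repeat a pose let the fingers close. It gives the time, the measured TCP pose, the force, the opening and the grip force at its end, in the units of the state.
- robot.read_state(): the state, without advancing time (a new reading comes with each control period).
- imaging.camera(name): name is "scene" or "top" or "wrist"; returns a dict with "frame" (400x640x3 uint8, blue, green, red), "K" (3x3 intrinsics, pixels), "dist_coeffs" ([k1, k2, p1, p2, k3] as OpenCV has them; the pictures are not rectified), "xyz" and "rotation" of the camera in the world; the wrist camera has in their place "tool_from_camera" (4x4, takes a point from camera to tool coordinates, whose origin is the TCP and whose axes are the flange's). Camera axes: x right, y up, looking along -z (the intrinsics and any distortion apply to the point x, -y, -z); pixel columns grow to the right and rows downward; lengths in m; the calibration is good to about 2 mm. A picture is of the moment at which its call begins: read the wrist's pose just before it. There is no depth.
- robot.close_job(): hands the job in; it is judged then, once.
The state is a dict: "t": time; "qpos": joint angles; "dq": joint speeds; "joint_efforts": joint torques, N m; "tool_pos": TCP position; "ee_rot": TCP orientation; "force": force on the tool from outside, world axes, zero at the start; "ft_torque": the same for the moment, N m; "opening": opening from 0.0 (shut) to 1.0 (fully open); "finger_force": force on a finger pad.
Only numpy, scipy, OpenCV 4.12 (cv2) and the standard library are available. Lean on these libraries where they do the work, as an engineer would, in place of code of your own. Each camera call takes 0.05 s, during which the arm holds its last target. There are 200 camera calls.

## Working session

There is one attempt and no reset: what is moved stays moved. The work goes in short steps, Python scripts to look and compute and a tool call to move; the robot and the scene stay as the last step left them, time stands still between calls to the robot, and variables do not carry over. Pictures are saved under pics/ and viewed, at most 17 in all, crops included, and the job is handed in when it is done.

Besides the shell and the picture viewer there is one more tool, called after ">>>" in YAML: its name, and indented under it one key for each argument. jog_arm: Moves the arm, as the interface text tells. Its arguments: {"type":"object","properties":{"increments":{"type":"string"},"jaw":{"type":"number"},"grip_force":{"type":"number"}},"required":["increments"]}

```bash
mkdir -p pics; ls; cat > h.py <<'E'
import numpy as np, cv2
from plant import robot, imaging
from scipy.spatial.transform import Rotation as R
def cam(name):
    s=robot.read_state(); c=imaging.camera(name)
    if name=="wrist":
        T=np.eye(4);T[:3,:3]=R.from_quat(s["ee_rot"]).as_matrix();T[:3,3]=s["tool_pos"]
        M=T@np.array(c["tool_from_camera"]);c["p"],c["R"]=M[:3,3],M[:3,:3]
    else:
        r=np.array(c["rotation"],float);c["p"]=np.array(c["xyz"],float)
        c["R"]=r if r.shape==(3,3) else R.from_quat(r).as_matrix()
    return c
def ray(c,uv,z):
    "pixels (N,2) -> world points on plane z"
    u=cv2.undistortPoints(np.array(uv,float).reshape(-1,1,2),np.array(c["K"],float),np.array(c["dist_coeffs"],float)).reshape(-1,2)
    d=np.c_[u[:,0],-u[:,1],-np.ones(len(u))]@c["R"].T
    return c["p"]+d*((z-c["p"][2])/d[:,2])[:,None]
E
python3 - <<'E'
from h import *
for n in ("top","scene"):
    c=cam(n);cv2.imwrite(f"pics/{n}0.png",c["frame"]);print(n,c["p"],c["R"].round(3).tolist(),c["K"],c["dist_coeffs"])
s=robot.read_state();print(s)
c=cam("wrist");print(c["tool_from_camera"]);print(robot.grasp_offset)
E
```

```text
pics
top [0.33020738 0.03356597 1.27258532] [[-0.027, 0.984, -0.175], [-0.999, -0.031, -0.019], [-0.024, 0.175, 0.984]] [[378.05287102   0.         316.5903092 ]
 [  0.         378.05287102 199.14389388]
 [  0.           0.           1.        ]] [-0.03087382  0.          0.          0.          0.        ]
scene [0.94293033 0.36815217 1.0278566 ] [[-0.653, -0.661, 0.37], [0.757, -0.577, 0.306], [0.011, 0.48, 0.877]] [[391.4792701    0.         315.8645133 ]
 [  0.         391.4792701  198.38488086]
 [  0.           0.           1.        ]] [-0.06007345  0.          0.          0.          0.        ]
{'t': 0.1, 'qpos': array([ 1.11855576e+00,  3.53588868e-01,  1.63405113e+00, -8.47491422e-06,
        1.15523399e+00, -2.43015839e-03]), 'dq': array([ 0.00108942, -0.00170148, -0.00274466,  0.00057794,  0.00076093,
       -0.00029775]), 'joint_efforts': array([ 7.09300002e-04, -6.06358266e+01, -3.42818928e+01, -8.16084344e-05,
        4.01317011e-03,  5.83473434e-05]), 'tool_pos': array([0.27157622, 0.56243072, 0.23063423]), 'ee_rot': array([ 2.23012241e-01,  9.74815434e-01, -6.25052309e-04, -1.40618032e-04]), 'force': array([-0.73762948,  0.34786543,  0.16129993]), 'ft_torque': array([-0.02183954,  0.02243391, -0.00024266]), 'finger_force': 0.0, 'opening': 0.9976358879168263}
[[-7.11462798e-04  9.49891705e-01  3.12578377e-01  7.82730285e-02]
 [ 9.99999177e-01  1.00959407e-03 -7.91938397e-04 -3.36566733e-04]
 [-1.06783299e-03  3.12577556e-01 -9.49891642e-01 -1.42219201e-01]
 [ 0.00000000e+00  0.00000000e+00  0.00000000e+00  1.00000000e+00]]
0.0187
```

View pics/top0.png

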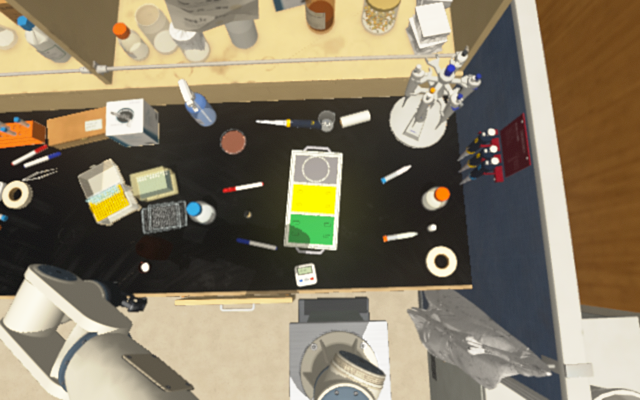

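View pics/scene0.png

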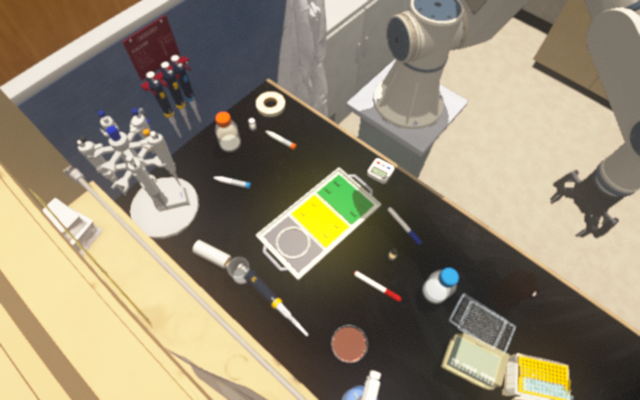

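Top view: the caddy is centred near (314,199), with the ring bay at (317,168), yellow at (314,199) and green at (312,230). The blue tube is near (396,174), the blue marker near (256,243) and the blue bottle near (200,211). The orange and red look-alikes are at (436,197), (400,237) and (243,187).

```bash
cat > m.py <<'E'
from h import *
def blob(m,box):
    x0,y0,x1,y1=box;k=np.zeros_like(m);k[y0:y1,x0:x1]=m[y0:y1,x0:x1]
    n,l,s,ce=cv2.connectedComponentsWithStats(k.astype(np.uint8));i=1+np.argmax(s[1:,4]);
    pts=np.argwhere(l==i)[:,::-1].astype(np.float32);return pts,ce[i],s[i,4]
def axis(c,pts,z):
    w=ray(c,pts,z)[:,:2];r=cv2.minAreaRect((w*1000).astype(np.float32));return w,r
c=cam("top");f=c["frame"];h=cv2.cvtColor(f,cv2.COLOR_BGR2HSV);H,S,V=h[...,0],h[...,1],h[...,2]
p,ce,a=blob((H>22)&(H<38)&(S>150)&(V>120),(270,140,350,260));_,r=axis(c,p,.008);print("yellow",r,a)
p,ce,a=blob((H>45)&(H<80)&(S>120)&(V>60),(270,140,350,260));_,r=axis(c,p,.008);print("green",r,a)
for n,box,z in(("tube",(375,160,418,188),.009),("marker",(230,232,282,254),.0065)):
    p,ce,a=blob((V>75),box);w,r=axis(c,p,z);print(n,r,a)
    pc,ce,a=blob((H>95)&(H<130)&(S>110)&(V>60),box);print(" cap",ray(c,[ce],z),a)
p,ce,a=blob((H>95)&(H<115)&(S>130)&(V>90),(180,190,220,230));print("bcap top",ce,a,ray(c,[ce],.13))
cs=cam("scene");h=cv2.cvtColor(cs["frame"],cv2.COLOR_BGR2HSV);H,S,V=h[...,0],h[...,1],h[...,2]
p,ce,a=blob((H>95)&(H<115)&(S>130)&(V>90),(425,255,470,305));print("bcap scene",ce,a,ray(cs,[ce],.13))
cv2.imwrite("pics/crops.png",np.hstack([cv2.resize(f[140:260,180:340],None,fx=3,fy=3),cv2.resize(f[140:260,360:460],None,fx=3,fy=3)]))
E
python3 m.py
```

```text
yellow ((557.1396484375, 69.00695037841797), (144.3721160888672, 92.08470153808594), 84.26995849609375) 1132
green ((454.5943908691406, 79.39676666259766), (143.70460510253906, 90.8829116821289), 84.00626373291016) 1145
tube ((637.2359619140625, -216.6075439453125), (21.548974990844727, 119.07898712158203), 26.406003952026367) 204
 cap [[ 0.61490054 -0.17004697  0.009     ]] 23
marker ((410.479248046875, 263.2720947265625), (136.27259826660156, 16.547225952148438), 76.70086669921875) 186
 cap [[0.42235726 0.31183821 0.0065    ]] 53
bcap top [193.13414634 208.40853659] 164 [[0.51636743 0.4380068  0.13      ]]
bcap scene [449.10344828 276.26551724] 290 [[0.51569062 0.43283356 0.13      ]]
```

View pics/crops.png

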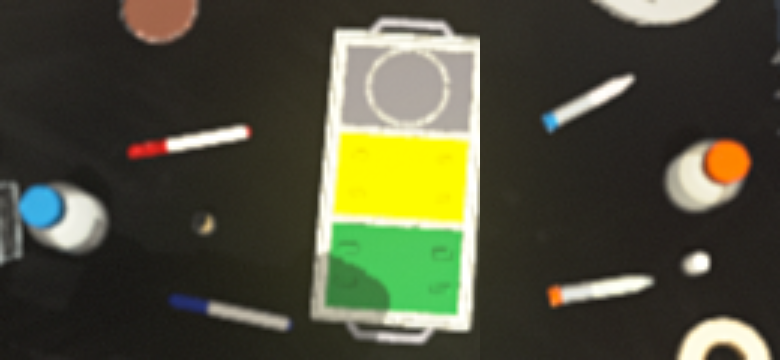

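The crops confirm it: the cap of the blue marker is at (190,304) in the crop, the tube cap at (549,122) and the bottle cap at (42,206). The caddy cradles run at a heading of about 84.2°. I'll do the marker first.

```bash
cat > go.py <<'E'
from h import *
def go(x,y,z,hd=None):
    "tool-frame shift (mm) and twist (deg) to a world TCP pose; hd = heading of tool x (mod 180), deg"
    s=robot.read_state();M=R.from_quat(s["ee_rot"]).as_matrix()
    d=M.T@(np.array([x,y,z])-s["tool_pos"])*1000
    h0=np.degrees(np.arctan2(M[1,0],M[0,0]));tw=0 if hd is None else (h0-hd+90)%180-90
    print("t%.1f h0 %.1f pos %s | d %s tw %.1f q6 %.2f tilt %.3f"%(s["t"],h0,s["tool_pos"].round(4),d.round(1),tw,s["qpos"][5],M[2,2]))
E
python3 -c "
from go import *
go(.4105,.2633,.2,76.7)"
```

```text
t0.2 h0 154.2 pos [0.2716 0.5626 0.2309] | d [-255.2 -209.2   31.1] tw 77.5 q6 -0.00 tilt -1.000
```

>>> jog_arm:
  increments: "-30 -25 4 9; -62 -50 8 19; -93 -76 11 29; -125 -102 15 39; -157 -128 19 48; -188 -154 23 57; -218 -178 27 66; -240 -196 30 74; -255 -209 31 77.5; -255 -209 31 77.5; -255 -209 31 77.5"
  jaw: 0.6
  grip_force: 40

```text
t: 1.62
tool_pos: [0.4104, 0.2642, 0.2004]
ee_rot: [0.784, 0.621, 0.0, -0.0]
force: [0.0, 0.1, 0.5]
opening: 0.6
finger_force: 0.0
```

```bash
python3 - <<'E'
from go import *
c=cam("wrist");cv2.imwrite("pics/w1.png",c["frame"]);go(.4105,.2633,.004,76.7)
E
```

```text
t1.7 h0 76.8 pos [0.4104 0.2643 0.2004] | d [ -1.    0.4 196.4] tw 0.1 q6 0.80 tilt -1.000
```

View pics/w1.png

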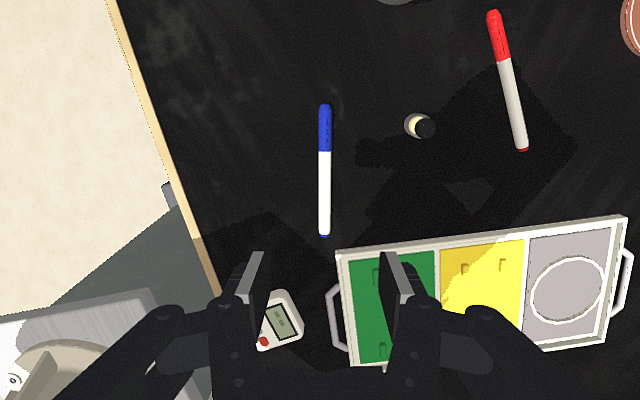

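The wrist view shows the marker upright from (325,104) to (324,237), and the caddy's bays from lower centre to right. I'll measure the marker and bays from this view.

```bash
cat > m2.py <<'E'
from go import *
from m_ import blob
c=cam("wrist");f=c["frame"];h=cv2.cvtColor(f,cv2.COLOR_BGR2HSV);V=h[...,2];H=h[...,0];S=h[...,1]
m=((V>110)|((S>120)&(V>50)&(H>100)&(H<135)))
p,ce,a=blob(m,(290,90,350,243));w=ray(c,p,.0065)[:,:2]*1000;print(a,cv2.minAreaRect(w.astype(np.float32)))
E
cat > m_.py <<'E'
import numpy as np,cv2
E
sed -n '/^def blob/,/return pts/p' m.py >> m_.py; python3 m2.py
```

```text
1671 ((411.9317932128906, 260.0127258300781), (141.29469299316406, 13.712814331054688), 76.45777130126953)
```

```bash
python3 -c "
from go import *
go(.4117,.2605,.004,76.5)"
```

```text
t1.7 h0 76.8 pos [0.4103 0.2644 0.2003] | d [ -3.6   2.3 196.3] tw 0.3 q6 0.80 tilt -1.000
```

>>> jog_arm:
  increments: "-3.5 2 40 0; -3.5 2 90 0; -3.5 2 140 0; -3.5 2 170 0; -3.5 2 185 0; -3.5 2 196 0; -3.5 2 196 0; -3.5 2 196 0"

```text
t: 2.72
tool_pos: [0.4123, 0.2603, 0.0051]
ee_rot: [0.784, 0.621, 0.001, 0.0]
force: [-0.7, -0.2, 0.3]
opening: 0.599
finger_force: 0.0
```

>>> jog_arm:
  increments: "0 0 0 0; 0 0 0 0; 0 0 0 0; 0 0 0 0; 0 0 0 0; 0 0 0 0"
  jaw: 0

```text
t: 3.48
tool_pos: [0.412, 0.26, 0.0049]
ee_rot: [0.784, 0.621, 0.0, 0.0]
force: [-1.5, -0.2, 7.3]
opening: 0.128
finger_force: 39.9
```

>>> jog_arm:
  increments: "0 0 -20 0; 0 0 -60 0; 0 0 -80 0; 0 0 -80 0"

```text
t: 3.98
tool_pos: [0.4126, 0.2605, 0.0857]
ee_rot: [0.784, 0.621, 0.002, 0.0]
force: [-0.1, -0.0, -0.8]
opening: 0.127
finger_force: 39.1
```

```bash
python3 - <<'E'
from go import *
c=cam("wrist");cv2.imwrite("pics/w2.png",c["frame"]);go(.4546,.0794,.085,84.2)
E
```

```text
t4.0 h0 76.7 pos [0.412  0.2601 0.0847] | d [-166.1   83.    -0.4] tw -7.5 q6 0.79 tilt -1.000
```

View pics/w2.png

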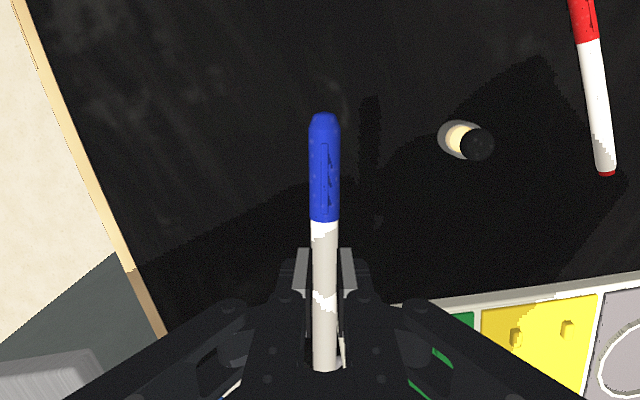

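The marker is held straight between the fingers, with its cap end at (324,112).

>>> jog_arm:
  increments: "-20 10 0 -1; -55 27 0 -3; -90 45 0 -5; -125 62 0 -7; -155 77 0 -7.5; -166 83 0 -7.5; -166 83 0 -7.5; -166 83 0 -7.5"

```text
t: 5.03
tool_pos: [0.454, 0.08, 0.0839]
ee_rot: [0.742, 0.671, -0.0, -0.0]
force: [0.1, 0.5, 0.6]
opening: 0.131
finger_force: 39.1
```

```bash
python3 - <<'E'
from go import *
go(.4546,.0794,.0135,84.2)
c=cam("wrist");cv2.imwrite("pics/w3.png",c["frame"])
print(ray(c,[[324,112]],.086))
E
```

```text
t5.0 h0 84.2 pos [0.454  0.08   0.0839] | d [-0.5  0.7 70.4] tw 0.0 q6 0.27 tilt -1.000
[[0.46275311 0.1501285  0.086     ]]
```

View pics/w3.png

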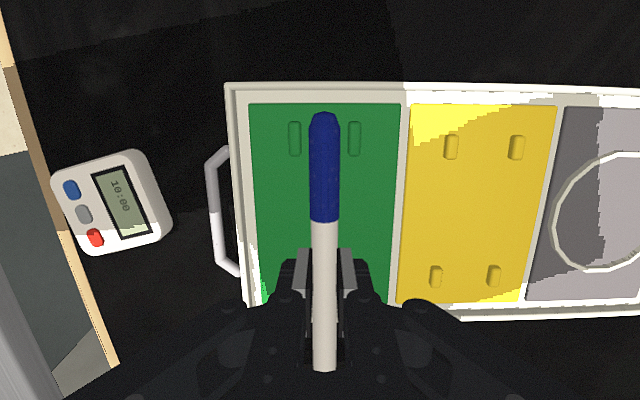

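The marker sits centred over the green bay, with ribs at (295,138) and (355,138). The yellow ribs are at (451,147), (516,147), (436,276) and (494,276).

```bash
python3 - <<'E'
from go import *
c=cam("wrist")
y=ray(c,[[451,147],[516,147],[436,276],[494,276]],.014)[:,:2];yc=y.mean(0)
d=y[:2].mean(0)-y[2:].mean(0);print("yellow",yc,np.linalg.norm(d),np.degrees(np.arctan2(d[1],d[0])))
g=ray(c,[[295,138],[355,138]],.014)[:,:2];u=d/np.linalg.norm(d);print("green",g.mean(0)-.053*u, "pred", yc+.104*np.array([-u[1],u[0]]),"ring",yc-.104*np.array([-u[1],u[0]]))
E
```

```text
yellow [0.55841101 0.06715539] 0.09494172384220068 84.5628462884497
green [0.45633203 0.07717397] pred [0.45487893 0.07700979] ring [0.66194308 0.05730098]
```

>>> jog_arm:
  increments: "-2 1.5 15 0; -2 1.5 35 0; -2 1.5 52 0; -2 1.5 62 0; -2 1.5 68 0; -2 1.5 70.5 0; -2 1.5 70.5 0; -2 1.5 70.5 0"

```text
t: 6.12
tool_pos: [0.456, 0.0772, 0.0142]
ee_rot: [0.742, 0.671, 0.0, 0.0]
force: [0.8, 0.4, 0.2]
opening: 0.128
finger_force: 39.1
```

>>> jog_arm:
  increments: "0 0 0 0; 0 0 0 0; 0 0 0 0; 0 0 0 0"
  jaw: 0.45

```text
t: 6.62
tool_pos: [0.4556, 0.0771, 0.0138]
ee_rot: [0.742, 0.671, 0.0, 0.0]
force: [0.0, 0.3, -0.0]
opening: 0.45
finger_force: 0.0
```

>>> jog_arm:
  increments: "0 0 -10 0; 0 0 -40 0; 0 0 -90 0; 0 0 -140 0; 0 0 -180 0; 0 0 -180 0; 0 0 -180 0"

```text
t: 7.5
tool_pos: [0.4552, 0.077, 0.1937]
ee_rot: [0.742, 0.671, -0.0, -0.0]
force: [-0.3, -0.4, 0.1]
opening: 0.448
finger_force: 0.0
```

```bash
python3 - <<'E'
from go import *
c=cam("top");cv2.imwrite("pics/t4.png",cv2.resize(c["frame"][140:260,180:440],None,fx=3,fy=3));go(.6372,-.2166,.2,116.4)
E
```

```text
t7.5 h0 84.2 pos [0.4548 0.077  0.193 ] | d [-273.7  211.    -7.2] tw -32.2 q6 0.27 tilt -1.000
```

View pics/t4.png

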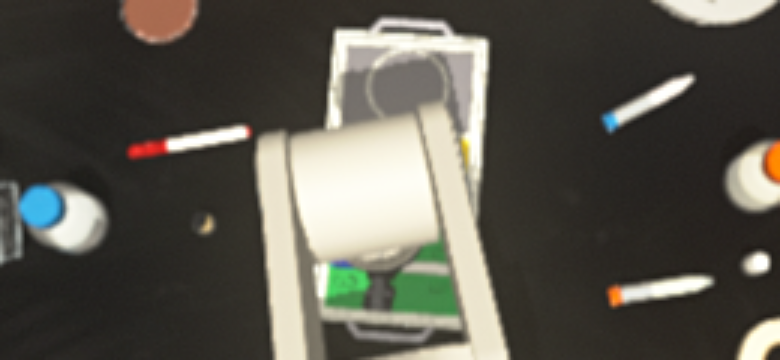

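The arm hides the green bay here, but the barrel and cap show in it around (345–440,265). The tube is untouched at (648,103). I'll go to the tube.

>>> jog_arm:
  increments: "-30 23 -1 -4; -65 50 -2 -8; -100 77 -3 -12; -137 106 -4 -17; -175 135 -5 -22; -210 162 -6 -26; -245 189 -7 -30; -265 205 -7 -32; -273.5 211 -7 -32; -273.5 211 -7 -32; -273.5 211 -7 -32"
  jaw: 0.6

```text
t: 8.93
tool_pos: [0.6373, -0.2151, 0.2003]
ee_rot: [0.528, 0.849, -0.0, -0.001]
force: [-0.8, 0.3, 0.3]
opening: 0.598
finger_force: 0.0
```

```bash
python3 - <<'E'
from go import *
c=cam("wrist");cv2.imwrite("pics/w5.png",c["frame"]);go(.6372,-.2166,.005,116.4)
c=cam("top");cv2.imwrite("pics/t5.png",cv2.resize(c["frame"][140:260,270:360],None,fx=5,fy=5))
E
```

```text
t9.0 h0 116.3 pos [ 0.6375 -0.2152  0.2006] | d [ -1.3  -0.8 195.6] tw -0.1 q6 -0.79 tilt -1.000
```

View pics/w5.png

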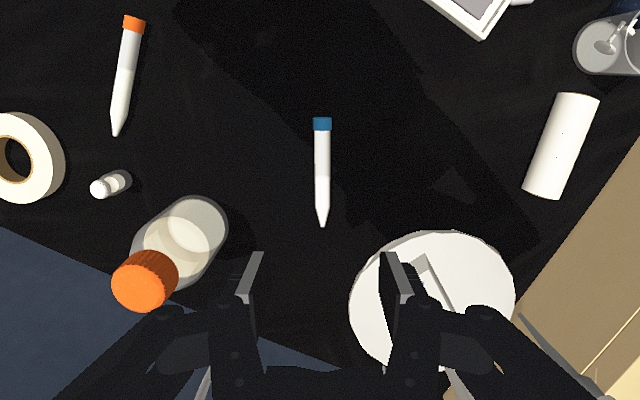

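View pics/t5.png

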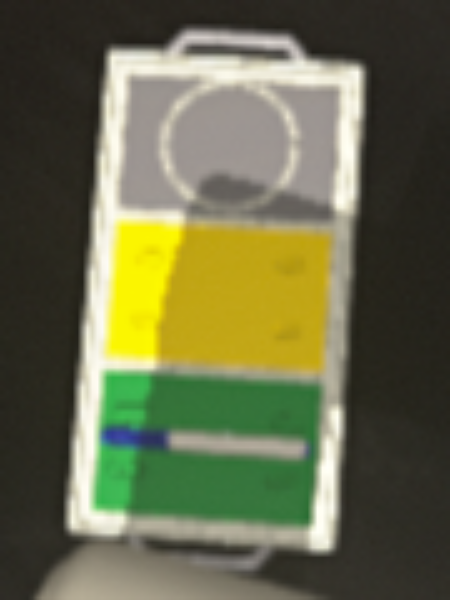

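The marker lies in its cradle, from (100,436) to (308,450) in the crop. The tube runs from (322,117) to (322,227) in the wrist view. The orange bottle and the pipette stand base are both nearby, so I'll check clearance.

```bash
python3 - <<'E'
from go import *
from m_ import blob
c=cam("wrist");f=c["frame"];h=cv2.cvtColor(f,cv2.COLOR_BGR2HSV);V=h[...,2];S=h[...,1]
p,ce,a=blob((V>95),(300,105,345,235));w=ray(c,p,.009)[:,:2]*1000;r=cv2.minAreaRect(w.astype(np.float32));print(a,r)
go(r[0][0]/1000,r[0][1]/1000,.005,116.4)
print("stand",ray(c,[[349,295],[515,295],[432,230]],.01)[:,:2]); print("obot",ray(c,[[145,280]],.13))
t=cam("top");print(ray(t,[[390,120],[446,120],[418,146]],.01)[:,:2]);
t=cam("scene");print("obj blue pip base",ray(t,[[166,208]],.01))
E
```

```text
1640 ((638.2403564453125, -219.6083221435547), (16.771282196044922, 115.07331085205078), 26.2055606842041)
t9.1 h0 116.3 pos [ 0.6378 -0.2154  0.2009] | d [ -4.   -1.5 195.9] tw -0.1 q6 -0.79 tilt -1.000
stand [[ 0.73031315 -0.33503021]
 [ 0.90989776 -0.24977548]
 [ 0.77353517 -0.22218239]]
obot [[ 0.54294611 -0.3231145   0.13      ]]
[[ 0.82937565 -0.20771333]
 [ 0.82293737 -0.40400878]
 [ 0.73101802 -0.29858254]]
obj blue pip base [[ 0.82809513 -0.29740014  0.01      ]]
```

>>> jog_arm:
  increments: "-3.5 -1.5 40 0; -3.5 -1.5 90 0; -3.5 -1.5 140 0; -3.5 -1.5 170 0; -3.5 -1.5 185 0; -3.5 -1.5 196 0; -3.5 -1.5 196 0; -3.5 -1.5 196 0"

```text
t: 10.18
tool_pos: [0.6391, -0.2203, 0.006]
ee_rot: [0.528, 0.849, 0.0, 0.001]
force: [-1.0, 0.9, 0.2]
opening: 0.602
finger_force: 0.0
```

>>> jog_arm:
  increments: "0 0 0 0; 0 0 0 0; 0 0 0 0; 0 0 0 0; 0 0 0 0; 0 0 0 0"
  jaw: 0

```text
t: 10.92
tool_pos: [0.6388, -0.2202, 0.0056]
ee_rot: [0.528, 0.849, 0.0, 0.001]
force: [-0.2, 0.9, 6.2]
opening: 0.191
finger_force: 39.8
```

>>> jog_arm:
  increments: "0 0 -20 0; 0 0 -60 0; 0 0 -80 0; 0 0 -80 0"

```text
t: 11.42
tool_pos: [0.6394, -0.2204, 0.0869]
ee_rot: [0.528, 0.849, 0.0, 0.002]
force: [-0.4, -0.3, -1.1]
opening: 0.192
finger_force: 39.1
```

```bash
python3 - <<'E'
from go import *
go(.558,.068,.085,84.3)
E
```

```text
t11.4 h0 116.2 pos [ 0.6394 -0.2204  0.0869] | d [294.7  54.4   1.3] tw 31.9 q6 -0.79 tilt -1.000
```

>>> jog_arm:
  increments: "30 6 0 4; 75 14 0 8; 120 22 0 13; 165 30 0 18; 210 39 0 23; 250 46 1 27; 280 52 1 31; 294 54 1 32; 294 54 1 32; 294 54 1 32"

```text
t: 12.68
tool_pos: [0.5565, 0.0671, 0.0831]
ee_rot: [0.742, 0.671, -0.0, -0.0]
force: [-0.0, -0.6, -1.3]
opening: 0.195
finger_force: 39.0
```

```bash
python3 - <<'E'
from go import *
go(.558,.068,.0145,84.3)
c=cam("wrist");cv2.imwrite("pics/w6.png",c["frame"])
E
```

```text
t12.7 h0 84.3 pos [0.5565 0.0671 0.0831] | d [ 1.1  1.5 68.6] tw -0.0 q6 0.22 tilt -1.000
```

View pics/w6.png

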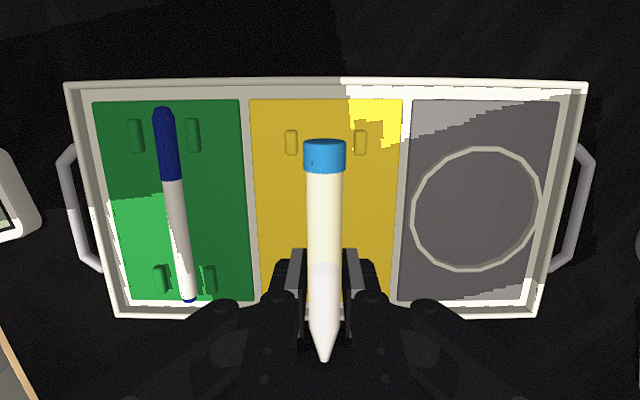

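The tube is centred between the yellow ribs at (291,142) and (360,142), with its cap end at (324,140). The marker lies well in the green bay, and the ring is near (476,209).

```bash
python3 - <<'E'
from go import *
c=cam("wrist");s=robot.read_state();u=R.from_quat(s["ee_rot"]).as_matrix()[:2,0]
print("cap end from TCP",(ray(c,[[324,140]],.097)[0,:2]-s["tool_pos"][:2])@u, (ray(c,[[324,360]],.087)[0,:2]-s["tool_pos"][:2])@u)
y=ray(c,[[291,142],[360,142]],.014)[:,:2].mean(0)-.048*u;print("yellow",y)
m=ray(c,[[164,107],[189,302]],.0145)[:,:2];print("marker",m.mean(0),np.degrees(np.arctan2(*(m[0]-m[1])[::-1])))
e=ray(c,[[411,208],[541,208],[479,147],[475,271]],.013)[:,:2];print("ring",cv2.minEnclosingCircle((e*1000).astype(np.float32)))
E
```

```text
cap end from TCP 0.060992441706811285 -0.05542429596557251
yellow [0.55930728 0.06654794]
marker [0.45834254 0.0762974 ] 83.2267060845004
ring ((662.6358642578125, 55.806907653808594), 45.95840072631836)
```

>>> jog_arm:
  increments: "-2 2 15 0; -2 2 35 0; -2 2 52 0; -2 2 62 0; -2 2 67 0; -2 2 69 0; -2 2 69 0; -2 2 69 0"

```text
t: 13.78
tool_pos: [0.5589, 0.0655, 0.0153]
ee_rot: [0.742, 0.671, 0.0, 0.0]
force: [1.0, 0.5, -0.3]
opening: 0.192
finger_force: 39.0
```

>>> jog_arm:
  increments: "0 0 0 0; 0 0 0 0; 0 0 0 0; 0 0 0 0"
  jaw: 0.45

```text
t: 14.28
tool_pos: [0.5585, 0.0654, 0.0148]
ee_rot: [0.742, 0.671, -0.0, 0.0]
force: [-0.3, 0.0, -0.2]
opening: 0.449
finger_force: 0.0
```

>>> jog_arm:
  increments: "0 0 -10 0; 0 0 -40 0; 0 0 -90 0; 0 0 -140 0; 0 0 -190 0; 0 0 -220 0; 0 0 -220 0; 0 0 -220 0"

```text
t: 15.28
tool_pos: [0.558, 0.0653, 0.2343]
ee_rot: [0.742, 0.671, -0.0, -0.0]
force: [-0.0, 0.1, -0.3]
opening: 0.451
finger_force: 0.0
```

```bash
python3 - <<'E'
from go import *
go(.516,.4355,.24,130)
c=cam("wrist");cv2.imwrite("pics/w7.png",c["frame"])
E
```

```text
t15.3 h0 84.2 pos [0.558  0.0653 0.2343] | d [364.1 -79.   -5.7] tw -45.8 q6 0.21 tilt -1.000
```

>>> jog_arm:
  increments: "30 -6 -1 -5; 75 -16 -2 -10; 125 -27 -3 -16; 175 -38 -4 -22; 225 -49 -5 -28; 275 -60 -6 -34; 320 -69 -6 -40; 350 -76 -6 -45; 364 -79 -6 -46; 364 -79 -6 -46; 364 -79 -6 -46"
  jaw: 0.95
  grip_force: 80

```text
t: 16.7
tool_pos: [0.5167, 0.4342, 0.2404]
ee_rot: [0.422, 0.907, -0.001, -0.0]
force: [0.5, 0.3, 0.6]
opening: 0.947
finger_force: 0.0
```

```bash
python3 - <<'E'
from go import *
c=cam("wrist");t=cam("top")
go(.516,.4355,.098,130)
cv2.imwrite("pics/w8.png",np.hstack([cv2.resize(c["frame"],(400,250)),cv2.resize(t["frame"][150:250,275:355],(200,250))]))
h=cv2.cvtColor(c["frame"],cv2.COLOR_BGR2HSV);m=((h[...,0]>95)&(h[...,0]<120)&(h[...,1]>130)&(h[...,2]>60)).astype(np.uint8)
n,l,s,ce=cv2.connectedComponentsWithStats(m);i=1+np.argmax(s[1:,4]);print(s[i],ce[i],ray(c,[ce[i]],.125),ray(c,[ce[i]],.138))
E
```

```text
t16.8 h0 130.1 pos [0.5169 0.4343 0.2408] | d [1.600e+00 1.000e-01 1.428e+02] tw 0.1 q6 -0.00 tilt -1.000
[ 298  164   53   58 2488] [323.84324759 192.57114148] [[0.51747773 0.43381366 0.125     ]] [[0.51491111 0.43687643 0.138     ]]
```

View pics/w8.png

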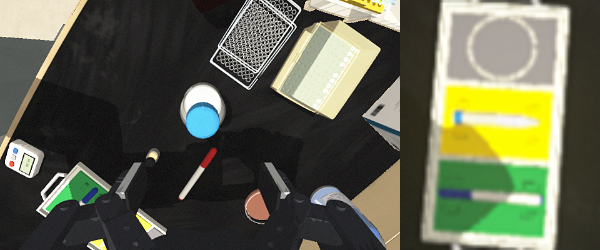

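The tube and marker are both lying in their cradles (right-hand crop). The bottle cap is at about (202,120), in line with the gripper, so I'll descend.

>>> jog_arm:
  increments: "0 0 30 0; 1 0 70 0; 1 0 105 0; 1 0 125 0; 1 0 136 0; 1 0 142 0; 1 0 142 0; 1 0 142 0"

```text
t: 17.8
tool_pos: [0.5163, 0.4367, 0.0998]
ee_rot: [0.421, 0.907, 0.001, 0.0]
force: [-0.0, -0.4, 0.4]
opening: 0.947
finger_force: 0.0
```

>>> jog_arm:
  increments: "0 0 0 0; 0 0 0 0; 0 0 0 0; 0 0 0 0; 0 0 0 0; 0 0 0 0"
  jaw: 0

```text
t: 18.55
tool_pos: [0.5159, 0.4363, 0.0994]
ee_rot: [0.421, 0.907, 0.0, 0.0]
force: [-1.2, -1.5, 5.7]
opening: 0.48
finger_force: 80.4
```

>>> jog_arm:
  increments: "0 0 -6 0; 0 0 -18 0; 0 0 -35 0; 0 0 -50 0; 0 0 -60 0; 0 0 -60 0; 0 0 -60 0"

```text
t: 19.42
tool_pos: [0.5156, 0.436, 0.1583]
ee_rot: [0.421, 0.907, -0.0, -0.0]
force: [0.7, 0.5, -3.8]
opening: 0.484
finger_force: 81.2
```

```bash
python3 - <<'E'
from go import *
go(.662,.0565,.158,100)
c=cam("scene");cv2.imwrite("pics/s9.png",c["frame"])
E
```

```text
t19.4 h0 130.2 pos [0.5156 0.436  0.1583] | d [-384.3 -133.3    0.4] tw 30.2 q6 -0.00 tilt -1.000
```

View pics/s9.png

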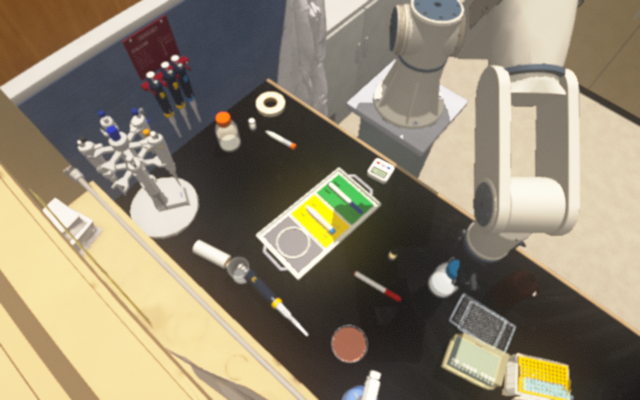

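The bottle is lifted and upright. I'll carry it gently to the ring.

>>> jog_arm:
  increments: "-10 -3 0 1; -30 -10 0 3; -60 -21 0 6; -100 -35 0 9; -142 -49 0 12; -185 -64 0 15; -228 -79 0 18; -270 -94 0 21; -308 -107 0 24; -340 -118 0 27; -363 -126 0 29; -376 -130 0 30"

```text
t: 20.98
tool_pos: [0.6597, 0.0634, 0.1587]
ee_rot: [0.642, 0.766, -0.0, -0.0]
force: [-0.2, 0.5, -4.7]
opening: 0.483
finger_force: 81.2
```

>>> jog_arm:
  increments: "-5 -2 0 0; -7 -3 0 0; -7 -3 0 0; -7 -3 0 0"

```text
t: 21.48
tool_pos: [0.6576, 0.0585, 0.1588]
ee_rot: [0.641, 0.768, 0.0, -0.0]
force: [0.2, -0.6, -4.1]
opening: 0.482
finger_force: 81.3
```

```bash
python3 - <<'E'
from go import *
go(.662,.0565,.1085,100)
c=cam("wrist");t=cam("scene");cv2.imwrite("pics/w10.png",np.hstack([cv2.resize(c["frame"],(480,300)),cv2.resize(t["frame"][140:300,220:390],(300,300))]))
E
```

```text
t21.5 h0 100.3 pos [0.6576 0.0585 0.1588] | d [-2.8  3.9 50.3] tw 0.3 q6 -0.09 tilt -1.000
```

View pics/w10.png

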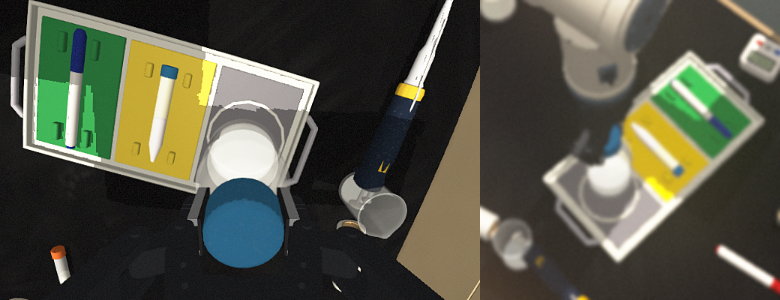

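The bottle hangs upright above the ring and needs only a small correction. I'll lower it.

>>> jog_arm:
  increments: "-2 3 5 0; -2 3 15 0; -2 3 27 0; -2 3 37 0; -2 3 44 0; -2 3 48 0; -2 3 50 0; -2 3 50.5 0; -2 3 50.5 0; -2 3 50.5 0"

```text
t: 22.82
tool_pos: [0.6612, 0.0564, 0.1086]
ee_rot: [0.641, 0.767, 0.0, 0.0]
force: [0.3, -0.2, -3.9]
opening: 0.486
finger_force: 81.3
```

```bash
python3 - <<'E'
from go import *
go(.661,.0572,.1075,100)
c=cam("wrist");t=cam("scene");cv2.imwrite("pics/w11.png",np.hstack([cv2.resize(c["frame"],(480,300)),cv2.resize(t["frame"][140:300,220:390],(300,300))]))
E
```

```text
t22.8 h0 100.2 pos [0.6612 0.0564 0.1086] | d [ 0.8 -0.1  1.1] tw 0.2 q6 -0.10 tilt -1.000
```

View pics/w11.png

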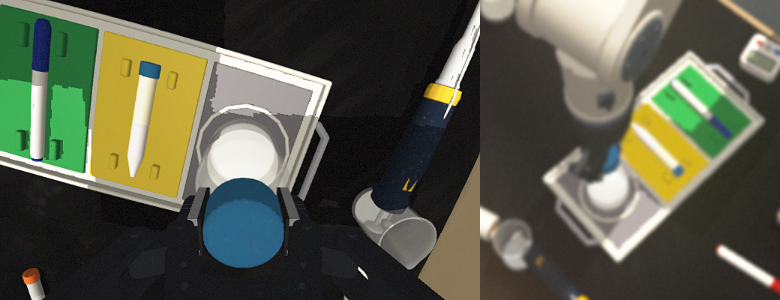

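The bottle's base at (244,155) sits inside the ring. I'll lower the last millimetre, release and retreat.

>>> jog_arm:
  increments: "0 0 0.7 0; 0 0 1.2 0; 0 0 1.2 0"

```text
t: 23.3
tool_pos: [0.6612, 0.0564, 0.1074]
ee_rot: [0.641, 0.767, 0.0, 0.0]
force: [-1.3, 0.7, 0.9]
opening: 0.481
finger_force: 81.4
```

>>> jog_arm:
  increments: "0 0 0 0; 0 0 0 0; 0 0 0 0; 0 0 0 0; 0 0 0 0"
  jaw: 0.9

```text
t: 23.92
tool_pos: [0.6611, 0.0564, 0.1071]
ee_rot: [0.641, 0.767, -0.0, 0.0]
force: [-1.1, -0.3, -0.3]
opening: 0.896
finger_force: 0.0
```

>>> jog_arm:
  increments: "0 0 -10 0; 0 0 -30 0; 0 0 -60 0; 0 0 -90 0; -25 0 -115 0; -60 0 -120 0; -100 0 -120 0; -140 0 -120 0; -170 0 -120 0; -180 0 -120 0; -180 0 -120 0; -180 0 -120 0"

```text
t: 25.42
tool_pos: [0.6929, -0.1196, 0.2274]
ee_rot: [0.641, 0.768, 0.0, -0.0]
force: [-0.4, 0.2, -0.2]
opening: 0.901
finger_force: 0.0
```

```bash
python3 - <<'E'
from go import *
c=cam("top");t=cam("scene");cv2.imwrite("pics/f.png",np.hstack([cv2.resize(c["frame"][130:260,170:460],(446,200)),cv2.resize(t["frame"][140:300,220:390],(300,200))]))
s=robot.read_state();print(s["t"],s["force"])
E
```

```text
25.525 [ 0.71939938 -0.24827586 -0.18782011]
```

View pics/f.png

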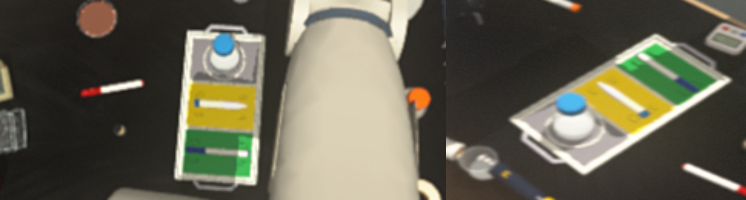

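The bottle stands inside the ring at (223,55), the tube (220,104) and marker (217,152) lie in their cradles, and the gripper is clear. I'll hand in.

```bash
python3 -c "
from plant import robot
print(robot.close_job())"
```

```text
the job is handed in; nothing more can be done
None
```

The blue kit is packed and the job is handed in at about 25.5 s: the marker went into the green cradle first, then the tube into the yellow cradle, and last the bottle upright inside the ring, and no move touched the look-alikes.

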